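# Load the cup warmer, slide its hatch shut and set the heat

## Task

Get the cup warmer going: take out the tamper that was left standing in its well and stand it upright on its cork mat, and put all the small espresso cups from the worktop into the well, standing upright side by side on its floor. When that is done, slide the glass hatch fully shut against the frame without slamming it, and only then set the heat slider to the middle one of its five marks. Leave the big mug and the milk jug where they are.

Things in the scene. Friction and masses are not known exactly. Their poses are not given: they have to be found in the camera images.
- warmer: Fixed steel cup warmer, a low open-topped chest standing on the 8 mm timber hob cover, 549 mm long (y) and 234 mm deep (x). Origin: underside, below the middle of the well (z = 8 mm in the world); x away from the robot, y to its left along the hatch's track, at a small yaw. The closed housing beyond the well, y = 115 to 375 mm, is 70 mm high; the open hatch lies over it
- well_floor (a point): Middle of the well's flat floor, 12 mm above the warmer's underside, same axes. The well spans -105 to +105 mm in x and -115 to +115 mm in y from here; its walls are 58 mm high up to the hatch's underside. Two track rails on the front and back walls (12 mm thick) stand 74 mm above the floor
- frame_top (a point): Middle of the top inner edge of the end frame against which the hatch shuts, at y = -115 mm of the warmer and 88 mm above its underside; the frame is 15 mm thick (towards -y); beyond it lies the lower control ledge with the heat slider
- hatch (a joint): Position of the sliding glass hatch in m: 0 = fully shut against the end frame, 0.235 = fully open (well entirely free). Grows as it moves along the warmer's +y. Starts part open. The level 6 mm pane covers the well when shut; it slides with about 2 N of friction and stays where it is left
- hatch_grip (a point): Middle of the upper edge of the hatch's upright grip, a dark steel bar 110 mm long in the warmer's x, 12 mm thick in y, rising 30 mm above the pane; its top is 106 mm above the warmer's underside. It stands near the pane's leading edge, at y = -88 mm of the warmer when shut. Push its side, or pinch it across y from above
- heat (a joint): Position of the heat slider in m: 0 = off end, 0.10 = hottest (farthest from the robot); the five marks are at 0, 0.025, 0.05, 0.075 and 0.10, so the middle one is 0.05. Grows along the warmer's +x; about 1.2 N of friction, stays where it is left. Starts nearer the off end
- heat_grip (a point): Middle of the top of the slider's black grip, 12 mm (x) by 18 mm (y), its top 24 mm above the control ledge beside the end frame; a white line on top marks its middle. Push its side, or pinch it across x from above. The end frame, 20 mm to the left of the slot's centre line, rises 32 mm above the ledge
- middle_mark (a point): The slider's middle mark, on the top of the control ledge (56 mm above the warmer's underside), at the middle of the slot; the ledge is 43 mm wide (y). Marks are 25 mm apart along x
- tamper: Coffee tamper, 87 mm tall, about 0.38 kg: white foot 58 mm across and 30 mm high, above it a dark wooden knob up to 36 mm across; origin under the middle of the foot, z up. Starts standing in the well near the end frame, clear of the hatch, which cannot pass over it. Grip the knob from above, 60 to 70 mm over its underside
- tamper_mat: Fixed round cork mat, 92 mm across, 6 mm thick, on the worktop among the cups; origin under its middle
- cup1: white espresso cup, 62 x 88 x 52 mm, 0.11 kg, heavy foot. Origin underneath, at the middle of the 88 mm length, z up. Handle towards its -y: 11 mm thick in x, y = -44 to -20, z = 16 to 49 mm. Round bowl centred at y = +13 mm, 62 mm wide at the rim, foot 43 mm. Starts on the worktop (z = 0) right of the warmer, or is absent (None)
- cup2: Another small espresso cup like cup1, on the worktop, or absent (None). Grip such a cup from above across its x, over the bowl near the rim (outside) or on the handle; glazed, friction about 0.4
- cup3: Another small espresso cup like cup1, on the worktop, or absent (None). Grip such a cup from above across its x, over the bowl near the rim (outside) or on the handle; glazed, friction about 0.4
- cup4: Another small espresso cup like cup1, on the worktop, or absent (None). Grip such a cup from above across its x, over the bowl near the rim (outside) or on the handle; glazed, friction about 0.4
- mug: Bystander: large white mug, 95 x 126 x 58 mm, on the worktop behind the cups; origin under its middle. Not to be moved
- milk_jug: Bystander: steel milk jug, 74 x 98 x 88 mm, behind the cups; origin under its middle. Not to be moved

How it is judged:
On the way, in this order (a step that is already met when the one before it is completed fails the run):
1. the tamper stands on its mat and every small cup that is there stands upright on the floor of the well (horizontal distance between tamper and tamper_mat below 0.025 m and height (world z) of tamper below 0.014 m and angle between tamper's own z axis and vertical below 0.12 rad and x of cup1 in the frame of warmer between -0.09 and 0.09 m and y of cup1 in the frame of warmer between -0.1 and 0.1 m and z of cup1 in the frame of warmer between 0.006 and 0.02 m and angle between each of cup1, cup2, cup3, cup4's own z axis and vertical below 0.15 rad and x of cup2 in the frame of warmer between -0.09 and 0.09 m and y of cup2 in the frame of warmer between -0.1 and 0.1 m and z of cup2 in the frame of warmer between 0.006 and 0.02 m and x of cup3 in the frame of warmer between -0.09 and 0.09 m and y of cup3 in the frame of warmer between -0.1 and 0.1 m and z of cup3 in the frame of warmer between 0.006 and 0.02 m and x of cup4 in the frame of warmer between -0.09 and 0.09 m and y of cup4 in the frame of warmer between -0.1 and 0.1 m and z of cup4 in the frame of warmer between 0.006 and 0.02 m), for 0.3 s.
2. the hatch is fully shut (within 4 mm of the frame) (value of joint hatch below 0.004 m), for 0.3 s.
3. with the hatch shut, the heat slider is on the middle mark (within 5 mm) (value of joint hatch below 0.004 m and value of joint heat between 0.045 and 0.055 m), for 0.3 s.
At the end, for the whole second after the job is handed in: Tamper upright on its cork mat (centres within 25 mm), all small cups upright on the floor of the well, hatch within 4 mm of fully shut, heat slider within 5 mm of the middle mark, everything at rest (all of step 1 and all of step 3 and linear speed of each of cup1, cup2, cup3, cup4, tamper below 0.03 m/s); the robot touches nothing.
It fails at once if the hatch is slammed (moved towards the frame faster than 0.4 m/s) (velocity of joint hatch below -0.4 m/s).
It fails at once if the big mug or the milk jug is moved more than 4 cm or knocked over (distance of any of mug, milk_jug from where it was at the start of the episode above 0.04 m or angle between any of mug, milk_jug's own z axis and vertical above 0.5 rad).
Of cup1, cup2, cup3, cup4 only 3 to 4 are there at a start; the rules pass over those that are not, and their reading is None.
At some moment in a run one of cup1, cup2, cup3, cup4 may be knocked a few centimetres aside while the robot is not near it.
It also fails if it takes over 210 s, if anything falls off the work surface, if the arm or the gripper's body presses on something with over 40 N, if the wrist force passes 120 N, or if a joint passes its speed limit or range.

## Robot

A 6-joint arm with a two-finger parallel gripper is mounted at the origin on a cart in front of the work surface, level with it; the furniture and walls round the work are solid. World frame = base frame: x ahead of the robot, y to its left, z up, the work surface at z = 0. Lengths are in m, angles in rad, forces in N, time in s.
With the tool pointing down it reaches from about 0.425 to 0.95 m from the base axis. Payload 3.5 kg.
Tool frame: the origin (TCP) lies midway between the tips of the shut fingers; the grasp point (between the pads) lies 19 mm behind it; z points along the fingers, y is the line along which they close (so a half turn about z gives the same grasp; the last joint's range is limited). The gripper opens to 85 mm and grips with 20 to 120 N. Pads are 22 mm wide; open, the fingers measure 114 mm over their backs; the gripper's body (76 mm by 85 mm) begins 54 mm behind the grasp point. The pads swing forward as they close: fully open they stand 13 mm farther back than shut.
Start: joints at [0.954, 0.286, 1.577, -0, 1.279, -0.15], TCP at [0.304, 0.603, 0.231] pointing down, gripper open.
Joint ranges: [-2.77, 2.77], [-0.9, 2.22], [0.21, 2.48], [-1.53, 4.67], [0.24, 2.81], [-2.84, 2.84]. Speed limits (rad/s): [2.79, 2.79, 3.14, 3.14, 3.14, 3.14].

## Interface

Orientations are given as a unit quaternion [x, y, z, w].
In Python, from plant import get_state, read_camera, ctrl gives the robot as it stands.
- The arm moves only by the shell command python3 -m crank 'ROWS' [FORCE]. ROWS is JSON, a list of rows, each a list of 3 entries, a list of its own where there are three numbers: the shift along the tool's x, y, z in mm, then the turn about the tool's z in degrees, then the closure in counts, from 0 (fully open) to 255 (shut). In form: [[[tx, ty, tz], yaw, claw], ...]. A call has 1 to 10 rows; each row is the pose to reach, as a shift and turn from the pose commanded when the call began, along the tool's axes at that moment; what a row does not reach only later rows make up. A row lasts 1/10 s, in which the tool goes at most 50 mm and 8.59 degrees, less where a joint would pass 70% of its speed; a pose out of reach is approached as far as the arm can. A call with a gripper value outside its range is refused whole. The fingers move at their own pace and stop on an object; FORCE is the grip in N (left out, the last holds). Time passes only in rows, so rows that repeat a pose let the fingers close. It gives the time, the measured TCP pose, the force, the opening and the grip force at its end, in the units of the state.
- get_state(): the state, without advancing time (a new reading comes with each control period).
- read_camera(name): name is "scene" or "top" or "wrist"; returns a dict with "frame" (384x512x3 uint8, blue, green, red), "range_z" (384x512 float32, m along the optical axis (not along the pixel's ray), 0 where there is no reading), "vfov" (degrees; the focal length in pixels is half the picture's height over the tangent of half this angle, whatever the lens; pixels are square), "cx", "cy" (the principal point, pixels), "k1" (the pictures are not rectified: a ray, as slopes to the right and down, at radius r is drawn at 1 + k1 r^2 times it, then the intrinsics apply), "origin" and "orientation" of the camera in the world. Camera axes: x right, y down, z forward; pixel columns grow to the right and rows downward; lengths in m; the calibration is good to about 2 mm. A picture is of the moment at which its call begins.
- ctrl.sign_off(): hands the job in; it is judged then, once.
The state is a dict: "time": time; "qpos": joint angles; "dq": joint speeds; "joint_efforts": joint torques, N m; "eef_pos": TCP position; "tcp_rot": TCP orientation; "contact_force": force on the tool from outside, world axes, zero at the start; "wrist_torque": the same for the moment, N m; "opening": opening from 0.0 (shut) to 1.0 (fully open); "finger_force": force on a finger pad.
Only numpy, scipy, OpenCV 4.12 (cv2) and the standard library are available. Lean on these libraries where they do the work, as an engineer would, in place of code of your own. Each camera call takes 0.05 s, during which the arm holds its last target. There are 200 camera calls.

## Working session

There is one attempt and no reset: what is moved stays moved. The work goes in short steps, Python scripts to look and compute and a shell command to move; the robot and the scene stay as the last step left them, time stands still between calls to the robot, and variables do not carry over. Pictures are saved under pics/ and viewed, at most 14 in all, crops included, and the job is handed in when it is done.

```bash
ls; mkdir -p pics; cat > h.py <<'E'
import numpy as np, cv2
from scipy.spatial.transform import Rotation as R
from plant import get_state, read_camera, ctrl
def K(c):
    f=c["frame"].shape[0]/2/np.tan(np.radians(c["vfov"])/2)
    return np.array([[f,0,c["cx"]],[0,f,c["cy"]],[0,0,1.]])
def rays(c,uv):
    uv=np.asarray(uv,float).reshape(-1,1,2)
    n=cv2.undistortPoints(uv,K(c),np.array([c["k1"],0,0,0,0.]))[:,0]
    return np.c_[n,np.ones(len(n))]
def plane(c,uv,z):
    d=R.from_quat(c["orientation"]).apply(rays(c,uv)); o=np.array(c["origin"])
    return o+d*((z-o[2])/d[:,2])[:,None]
def cloud(c):
    h,w=c["range_z"].shape; v,u=np.mgrid[:h,:w]
    d=rays(c,np.c_[u.ravel(),v.ravel()])*c["range_z"].reshape(-1,1)
    P=R.from_quat(c["orientation"]).apply(d)+np.array(c["origin"])
    P[c["range_z"].ravel()==0]=np.nan
    return P.reshape(h,w,3)
def st():
    s=get_state(); r=R.from_quat(s["tcp_rot"]).as_matrix()
    print("t",round(s["time"],2),"tcp",np.round(s["eef_pos"],4),"R",np.round(r,3).tolist(),"F",np.round(s["contact_force"],1),"op",round(s["opening"],3),"q6",np.round(s["qpos"][5],2))
    return s,r
def go(p):
    "shift in tool mm to world p"
    s,r=st(); print("tool shift mm",np.round(1000*r.T@(np.array(p)-s["eef_pos"]),1))
E
python3 - <<'E'
from h import *
st()
for n in ("top","scene"):
    c=read_camera(n); np.savez("c_%s.npz"%n,**c)
    cv2.imwrite("pics/%s0.png"%n,cv2.resize(c["frame"],(800,600)))
    print(n,c["vfov"],c["cx"],c["cy"],c["k1"],c["origin"],c["orientation"])
E
```

```text
pics
t 0.0 tcp [0.3034 0.6022 0.2299] R [[-0.893, 0.45, -0.001], [0.45, 0.893, -0.002], [0.0, -0.002, -1.0]] F [-1.1 -0.6 -0.3] op 0.999 q6 -0.15
top 45.61719964825983 256.9100952429436 188.52469330148202 -0.09741279322761631 [0.44133262 0.00374714 1.40967778] [-0.69686255  0.71471437 -0.03392459  0.04914336]
scene 47.86225664034405 246.467449511499 192.9203647491251 -0.01711609661951045 [ 0.12873337 -0.71709667  0.85807261] [ 0.87176398 -0.25771071  0.11612461 -0.40015976]
```

View pics/top0.png

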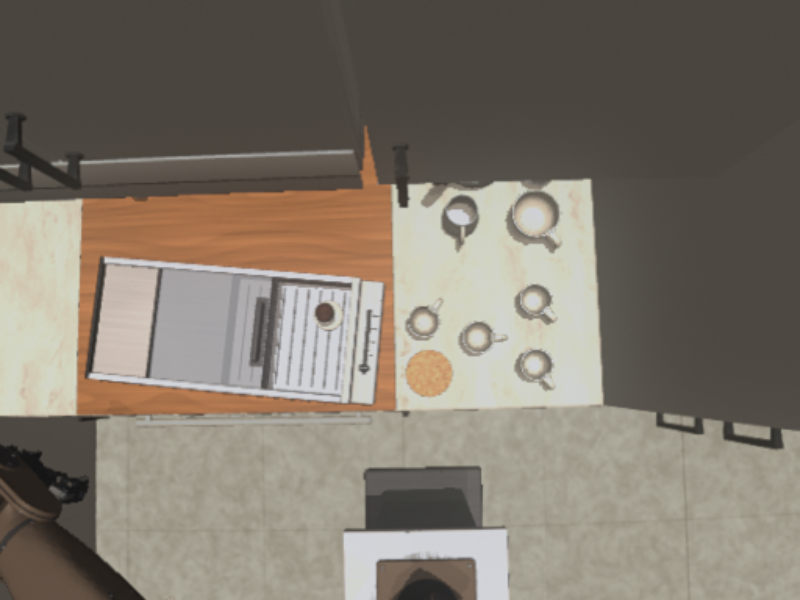

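View pics/scene0.png

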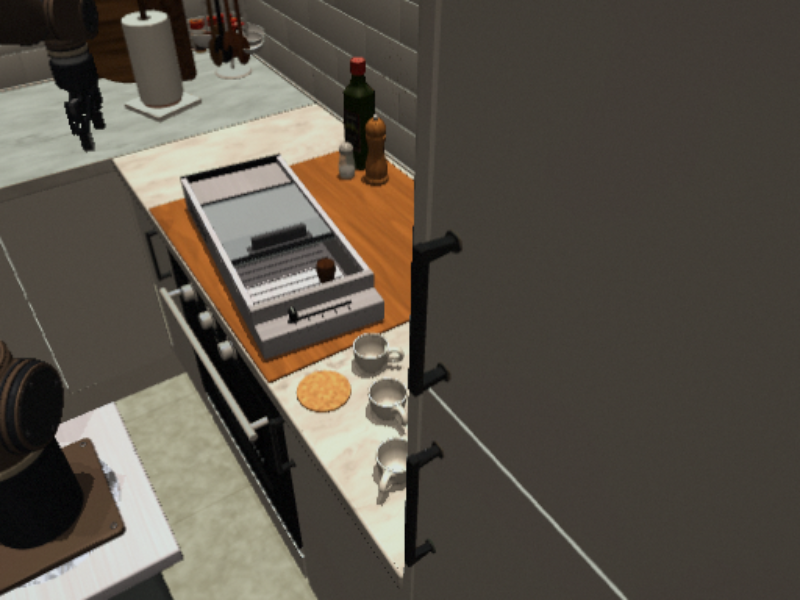

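Top view (800×600 px): the tamper is at (327,315), the mat at (429,373), and the cup bowls at (423,322), (477,338), (534,300) and (534,365). The hatch grip is at (261,332) and the slider at (364,370). The scene view confirms the hatch is partly open. The mug (535,215) and the jug (460,212) stand behind the cups, and wall cabinets overhang the rear.

```bash
python3 - <<'E'
from h import *
c=dict(np.load("c_top.npz")); P=cloud(c); s=1/1.5625
def pl(n,u,v,z): print(n,np.round(plane(c,[[u*s,v*s]],z)[0],3))
pl("tamper knob",327,315,.105);pl("mat",429,373,.006);pl("hatchgrip",261,332,.114);pl("slider",364,370,.088)
for n,u,v in (("ledgeR back",383,283),("ledgeR front",374,404)): pl(n,u,v,.064)
for n,u,v in (("rail back-left",103,258),("rail front-left",89,377),("rail back-right",359,279),("rail front-right",349,401)): pl(n,u,v,.094)
Z=P[...,2]
m=((Z>.012)&(Z<.12)&(P[...,1]<-.02)&(P[...,0]>.3)&(P[...,0]<1)).astype(np.uint8)
n,l,stt,cen=cv2.connectedComponentsWithStats(m)
for i in range(1,n):
    if stt[i,4]<60: continue
    q=P[l==i]; print(i,stt[i],"x",np.round(np.percentile(q[:,0],[1,99]),3),"y",np.round(np.percentile(q[:,1],[1,99]),3),"zmax",np.round(np.percentile(q[:,2],98),3))
    # bowl: distance transform peak of filled shape; handle: farthest mask pixel
    mk=(l==i).astype(np.uint8); cs,_=cv2.findContours(mk,0,2); f=np.zeros_like(mk); cv2.drawContours(f,cs,-1,1,-1)
    d=cv2.distanceTransform(f,2,5); y,x=np.unravel_index(d.argmax(),d.shape); b=plane(c,[[x,y]],.052)[0]
    k=cs[0][:,0]; j=k[np.argmax(np.hypot(*(k-[x,y]).T))]; h=plane(c,[j],.045)[0]
    print("  bowl",np.round(b,3),"r px",d.max(),"handle",np.round(h,3),"dir deg",np.round(np.degrees(np.arctan2(*(h-b)[1::-1]))))
# cabinet / walls bounds
for lo,hi in ((.12,.3),(.3,.6),(.6,1.4)):
    q=P[(Z>lo)&(Z<hi)&(P[...,0]>.4)]
    print(lo,len(q), np.round(np.percentile(q,[0.5,50,99.5],axis=0),2).tolist() if len(q) else "")
E
```

```text
tamper knob [0.562 0.168 0.105]
mat [ 0.452 -0.018  0.006]
hatchgrip [0.532 0.289 0.114]
slider [0.459 0.103 0.088]
ledgeR back [0.624 0.065 0.064]
ledgeR front [0.396 0.087 0.064]
rail back-left [0.683 0.602 0.094]
rail front-left [0.456 0.625 0.094]
rail back-right [0.628 0.109 0.094]
rail front-right [0.403 0.131 0.094]
2 [ 381  115   19  146 1469] x [0.385 0.814] y [-0.366 -0.362] zmax 0.118
  bowl [ 0.703 -0.369  0.052] r px 5.3938 handle [ 0.378 -0.383  0.045] dir deg -178.0
6 [327 121  33  38 589] x [0.694 0.801] y [-0.278 -0.187] zmax 0.062
  bowl [ 0.756 -0.234  0.052] r px 15.378298 handle [ 0.691 -0.278  0.045] dir deg -146.0
7 [282 124  24  33 318] x [0.699 0.794] y [-0.119 -0.05 ] zmax 0.09
  bowl [ 0.753 -0.085  0.052] r px 11.587599 handle [ 0.699 -0.087  0.045] dir deg -178.0
24 [332 181  24  26 282] x [0.546 0.618] y [-0.261 -0.195] zmax 0.056
  bowl [ 0.588 -0.223  0.052] r px 10.187599 handle [ 0.542 -0.258  0.045] dir deg -142.0
27 [275 191   8  24 103] x [0.525 0.594] y [-0.044 -0.021] zmax 0.055
  bowl [ 0.566 -0.028  0.052] r px 2.8 handle [ 0.525 -0.021  0.045] dir deg 170.0
33 [296 205  29  21 274] x [0.489 0.549] y [-0.165 -0.083] zmax 0.054
  bowl [ 0.519 -0.113  0.052] r px 10.187599 handle [ 0.515 -0.167  0.045] dir deg -94.0
38 [333 223  23  27 288] x [0.417 0.492] y [-0.252 -0.191] zmax 0.056
  bowl [ 0.463 -0.221  0.052] r px 10.187599 handle [ 0.415 -0.25   0.045] dir deg -149.0
0.12 2833 [[0.4, -0.37, 0.12], [0.58, -0.37, 0.21], [0.79, -0.36, 0.3]]
0.3 8100 [[0.4, -0.37, 0.3], [0.55, -0.36, 0.48], [0.73, 0.06, 0.6]]
0.6 66875 [[0.42, -0.37, 0.6], [0.67, -0.01, 0.85], [0.7, 0.43, 1.02]]
```

```bash
python3 -m crank '[[[-40,-23,-10],-4,255],[[-80,-47,-20],-8,255],[[-120,-70,-30],-14,255],[[-160,-94,-40],-20.7,255],[[-200,-117,-50],-20.7,255],[[-240,-141,-50],-20.7,255],[[-280,-164,-50],-20.7,255],[[-320,-188,-50],-20.7,255],[[-361,-212,-50],-20.7,255],[[-361,-212,-50],-20.7,255]]'; python3 - <<'E'
from h import *
st(); c=read_camera("wrist"); np.savez("c_w1.npz",**c); cv2.imwrite("pics/w1.png",cv2.resize(c["frame"],(800,600))); print(c["origin"],c["vfov"],c["cx"],c["cy"])
E
```

```text
time: 1.1
eef_pos: [0.5331, 0.2464, 0.2806]
tcp_rot: [0.056, 0.998, -0.001, 0.0]
contact_force: [0.2, -0.2, 0.4]
opening: -0.0
finger_force: 0.0
t 1.1 tcp [0.5331 0.2464 0.2806] R [[-0.994, 0.112, -0.0], [0.112, 0.994, -0.002], [-0.0, -0.002, -1.0]] F [ 0.2 -0.2  0.4] op -0.0 q6 -1.2
[0.45070055 0.25679175 0.4218527 ] 60.1653411001983 255.66551311403265 192.1125406261571
```

View pics/w1.png

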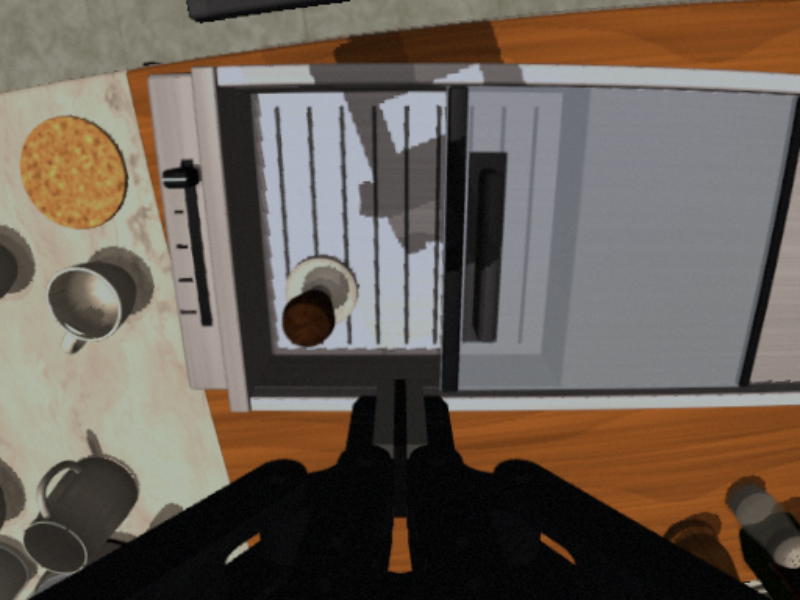

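The wrist view, with image right = +y and image down = +x, shows these positions:
- Slider line at (180,178), with the visible marks at rows 212, 246, 280 and 311.
- Frame's inner edge from (217,68) to (250,410).
- Tamper knob at (308,318) and its foot at (322,290).
- Hatch grip at about (487,250).

```bash
python3 - <<'E'
from h import *
c=dict(np.load("c_w1.npz")); P=cloud(c); s=1/1.5625
def pl(n,u,v,z): print(n,np.round(plane(c,[[u*s,v*s]],z)[0],4), "depth",np.round(P[int(v*s),int(u*s)],4))
pl("frame in front",217,68,.096);pl("frame in back",250,410,.096)
pl("slider",180,178,.088)
for v,u in ((212,179),(246,182),(280,186),(311,188)): pl("mark",u,v,.064)
pl("grip",489,172,.114);pl("grip",489,338,.114)
pl("knob",308,318,.107);pl("foot",322,290,.05);pl("mat",74,172,.006)
pl("rail out L",790,74,.094);pl("rail out back R",250,410,.094)
pl("well corner",247,88,.078)
E
```

```text
frame in front [0.4047 0.1526 0.096 ] depth [0.4035 0.1505 0.0917]
frame in back [0.632  0.1266 0.096 ] depth [0.6808 0.0912 0.0072]
slider [0.4653 0.1124 0.088 ] depth [0.4644 0.1117 0.0864]
mark [0.4892 0.0958 0.064 ] depth [0.4884 0.0956 0.0645]
mark [0.5134 0.0922 0.064 ] depth [0.5131 0.091  0.0625]
mark [0.5385 0.089  0.064 ] depth [0.5386 0.0885 0.0629]
mark [0.5623 0.0846 0.064 ] depth [0.5628 0.0833 0.062 ]
grip [0.4818 0.3049 0.114 ] depth [0.4824 0.3052 0.1068]
grip [0.5864 0.2988 0.114 ] depth [0.5861 0.2979 0.1137]
knob [0.5624 0.1834 0.107 ] depth [0.5629 0.1827 0.1039]
foot [0.5615 0.1845 0.05  ] depth [0.5635 0.1827 0.0405]
mat [ 0.4524 -0.0104  0.006 ] depth [ 0.4522 -0.0117  0.0047]
rail out L [0.4414 0.4994 0.094 ] depth [0.441  0.5003 0.0918]
rail out back R [0.6331 0.1258 0.094 ] depth [0.6808 0.0912 0.0072]
well corner [0.4163 0.1635 0.078 ] depth [0.4155 0.162  0.0727]
```

```bash
python3 - <<'E'
from h import *
c=dict(np.load("c_w1.npz")); s=1/1.5625
print("tip",plane(c,[[400*s,385*s]],.2806))
P=cloud(c); 
t=dict(np.load("c_top.npz")); Q=cloud(t)
# mat by orange mask in both
for c,P in ((c,P),(t,Q)):
    h=cv2.cvtColor(c["frame"],cv2.COLOR_BGR2HSV); m=((h[...,0]>8)&(h[...,0]<22)&(h[...,1]>110)&(h[...,2]>150)&(P[...,1]<.05)&(P[...,1]>-.1)&(P[...,0]<.52)&(P[...,0]>.38)).astype(np.uint8)
    n,l,a,ce=cv2.connectedComponentsWithStats(m); i=1+a[1:,4].argmax(); q=P[l==i]; print(a[i],plane(c,[ce[i]],.006),q.mean(0),np.percentile(q,[1,99],axis=0)[:,:2])
E
```

```text
tip [[0.52551849 0.24817083 0.2806    ]]
[  13   75   66   71 3426] [[ 0.45212343 -0.01272276  0.006     ]] [ 0.45235235 -0.01379865  0.00481221] [[ 0.41091473 -0.05606831]
 [ 0.49496277  0.02756185]]
[261 225  27  28 315] [[ 0.44741727 -0.01948289  0.006     ]] [ 0.44744256 -0.01947584  0.00663221] [[ 0.41172978 -0.05626106]
 [ 0.49329733  0.02257283]]
```

```bash
python3 -m crank '[[[0,8,45],0,255],[[0,15,90],0,255],[[0,15,135],0,255],[[0,15,165],0,255],[[0,15,188],0,255],[[0,15,188],0,255]]' | head -2;  python3 -m crank '[[[0,12,0],0,255],[[0,25,0],0,255],[[0,38,0],0,255],[[0,51,0],0,255],[[0,64,0],0,255],[[0,77,0],0,255],[[0,90,0],0,255],[[0,100,0],0,255],[[0,106,0],0,255],[[0,112,0],0,255]]'; python3 -m crank '[[[0,2,0],0,255],[[0,4,0],0,255],[[0,6,0],0,255]]'
```

```text
time: 1.75
eef_pos: [0.5282, 0.2661, 0.0885]
time: 2.75
eef_pos: [0.5444, 0.3777, 0.0933]
tcp_rot: [0.053, 0.999, -0.0, 0.0]
contact_force: [0.3, -7.9, 3.3]
opening: -0.003
finger_force: 6.0
time: 3.05
eef_pos: [0.5443, 0.3777, 0.0934]
tcp_rot: [0.052, 0.999, -0.007, -0.002]
contact_force: [-4.1, -22.0, 9.7]
opening: -0.001
finger_force: 11.6
```

```bash
python3 -m crank '[[[0,-15,0],0,255],[[0,-20,-45],0,255],[[0,-20,-90],0,200],[[-10,-60,-130],8,120],[[-20,-100,-157],16,90],[[-30,-145,-157],24,90],[[-39,-190,-157],32,90],[[-39,-192,-157],40,90],[[-39,-192,-157],48,90],[[-39,-192,-157],56,90]]' | head -2;  python3 -m crank '[[[0,0,0],8,90],[[0,0,0],16,90],[[0,0,0],24,90],[[0,0,0],32,90],[[0,0,0],34,90],[[0,0,0],34,90]]'; python3 - <<'E'
from h import *
s,r=st(); c=read_camera("wrist"); np.savez("c_w2.npz",**c); cv2.imwrite("pics/w2.png",cv2.resize(c["frame"],(800,600)))
P=cloud(c); d=P-s["eef_pos"]
m=(P[...,2]>.085)&(P[...,2]<.115)&(np.hypot(P[...,0]-.562,P[...,1]-.183)<.035)
q=P[m]; print(len(q),np.percentile(q,[1,50,99],axis=0)); 
E
```

```text
time: 4.05
eef_pos: [0.5632, 0.188, 0.2498]
time: 4.65
eef_pos: [0.563, 0.1887, 0.2497]
tcp_rot: [0.743, 0.669, 0.0, -0.001]
contact_force: [0.0, -0.8, 0.8]
opening: 0.645
finger_force: 0.0
t 4.65 tcp [0.563  0.1887 0.2497] R [[0.105, 0.994, -0.0], [0.994, -0.105, 0.001], [0.001, -0.001, -1.0]] F [ 0.  -0.8  0.8] op 0.645 q6 0.26
1161 [[0.55322051 0.16348308 0.0870519 ]
 [0.57022754 0.18228991 0.10130274]
 [0.58719721 0.19570557 0.1062218 ]]
```

View pics/w2.png

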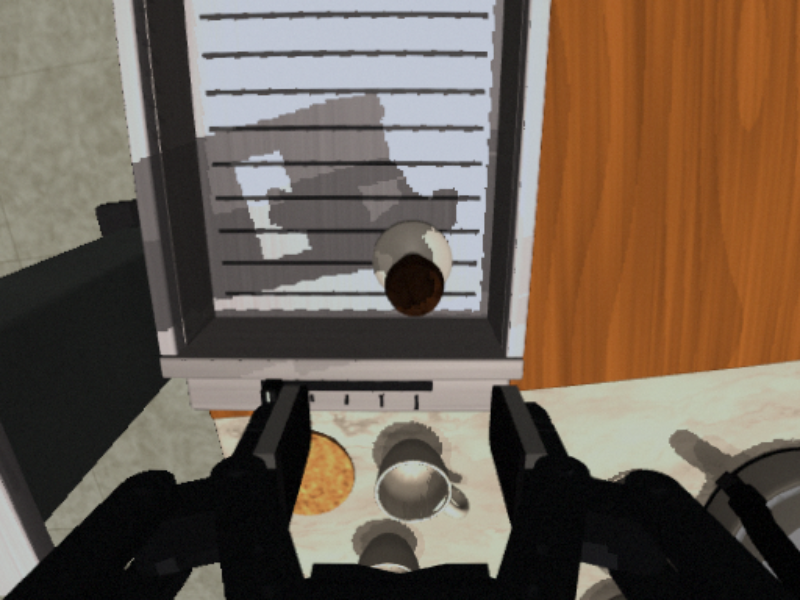

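View: the knob is at (415,285) px, between the open fingers and inside the well. The middle mark is one of the row at about (347,400).

```bash
python3 -m crank '[[[-8,5,40],0,90],[[-8,5,80],0,90],[[-8,5,120],0,90],[[-8,5,150],0,90],[[-8,5,170],0,90],[[-8,5,183],0,90],[[-8,5,183],0,90],[[-8,5,183],0,255],[[-8,5,183],0,255],[[-8,5,183],0,255]]' 60;  python3 -m crank '[[[0,0,0],0,255],[[0,0,0],0,255],[[0,0,-20],0,255],[[0,0,-50],0,255],[[0,0,-80],0,255],[[0,0,-110],0,255],[[0,0,-130],0,255],[[0,0,-130],0,255]]' 60; python3 - <<'E'
from h import *
s,r=st(); c=read_camera("wrist"); np.savez("c_w3.npz",**c); cv2.imwrite("pics/w3.png",cv2.resize(c["frame"],(800,600)))
E
```

```text
time: 5.7
eef_pos: [0.5693, 0.1799, 0.0694]
tcp_rot: [0.743, 0.669, 0.002, 0.001]
contact_force: [0.9, 0.5, 1.5]
opening: 0.398
finger_force: 59.6
time: 6.5
eef_pos: [0.568, 0.1801, 0.1996]
tcp_rot: [0.743, 0.669, 0.001, 0.001]
contact_force: [0.8, 0.2, -3.6]
opening: 0.395
finger_force: 60.8
t 6.5 tcp [0.568  0.1801 0.1996] R [[0.105, 0.994, 0.003], [0.994, -0.105, 0.001], [0.001, 0.003, -1.0]] F [ 0.8  0.2 -3.6] op 0.395 q6 0.24
```

View pics/w3.png

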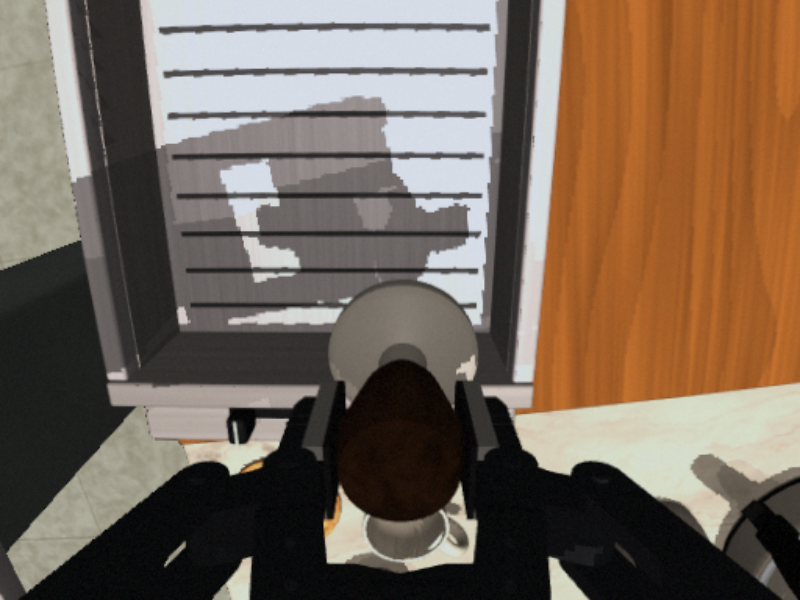

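The tamper is held upright in the fingers (foot at (403,345) px). I'll take it to the mat.

```bash
python3 -m crank '[[[-20,-10,0],0,255],[[-45,-22,0],0,255],[[-75,-36,0],0,255],[[-105,-50,0],0,255],[[-135,-64,0],0,255],[[-165,-78,0],0,255],[[-190,-89,0],0,255],[[-205,-96,0],0,255],[[-205,-96,20],0,255],[[-205,-96,40],0,255]]';  python3 -m crank '[[[0,0,20],0,255],[[0,0,45],0,255],[[0,0,70],0,255],[[0,0,85],0,255],[[0,0,95],0,255],[[0,0,101],0,255],[[0,0,101],0,255]]'; python3 -c "
from h import *; go([.452,-.014,.0555])"
```

```text
time: 7.55
eef_pos: [0.4484, -0.0141, 0.1545]
tcp_rot: [0.744, 0.668, -0.001, -0.002]
contact_force: [0.5, 0.5, -4.1]
opening: 0.397
finger_force: 60.8
time: 8.25
eef_pos: [0.4497, -0.0138, 0.0557]
tcp_rot: [0.743, 0.669, -0.001, -0.001]
contact_force: [-0.0, -0.2, -3.7]
opening: 0.394
finger_force: 60.9
t 8.25 tcp [ 0.4497 -0.0138  0.0557] R [[0.105, 0.994, -0.002], [0.994, -0.105, 0.001], [0.0, -0.002, -1.0]] F [-0.  -0.2 -3.7] op 0.394 q6 -0.15
tool shift mm [0.  2.3 0.2]
```

```bash
python3 -m crank '[[[0,2,1],0,255],[[0,2,2],0,255],[[0,2,2],0,120],[[0,2,2],0,60],[[0,2,2],0,0],[[0,2,2],0,0],[[0,2,-30],0,0],[[0,2,-75],0,0],[[0,2,-125],0,0],[[0,2,-175],-6,0]]';  python3 -m crank '[[[5,40,-20],-8,0],[[5,85,-45],-16,0],[[5,85,-45],-24,0],[[5,85,-45],-32,0],[[5,85,-45],-40,0],[[5,85,-45],-48,0],[[5,85,-45],-52,0],[[5,85,-45],-52,0]]'; python3 - <<'E'
from h import *
s,r=st(); c=read_camera("wrist"); np.savez("c_w4.npz",**c); cv2.imwrite("pics/w4.png",cv2.resize(c["frame"],(800,600)))
E
```

```text
time: 9.25
eef_pos: [0.4518, -0.0141, 0.233]
tcp_rot: [0.706, 0.708, -0.0, -0.0]
contact_force: [0.1, -0.1, -0.1]
opening: 1.001
finger_force: 0.0
time: 10.05
eef_pos: [0.5373, -0.0093, 0.2763]
tcp_rot: [0.326, 0.945, -0.0, 0.0]
contact_force: [-0.3, 1.2, -0.3]
opening: 1.002
finger_force: 0.0
t 10.05 tcp [ 0.5373 -0.0093  0.2763] R [[-0.787, 0.616, 0.0], [0.616, 0.787, -0.0], [-0.0, -0.0, -1.0]] F [-0.3  1.2 -0.3] op 1.002 q6 -1.11
```

View pics/w4.png

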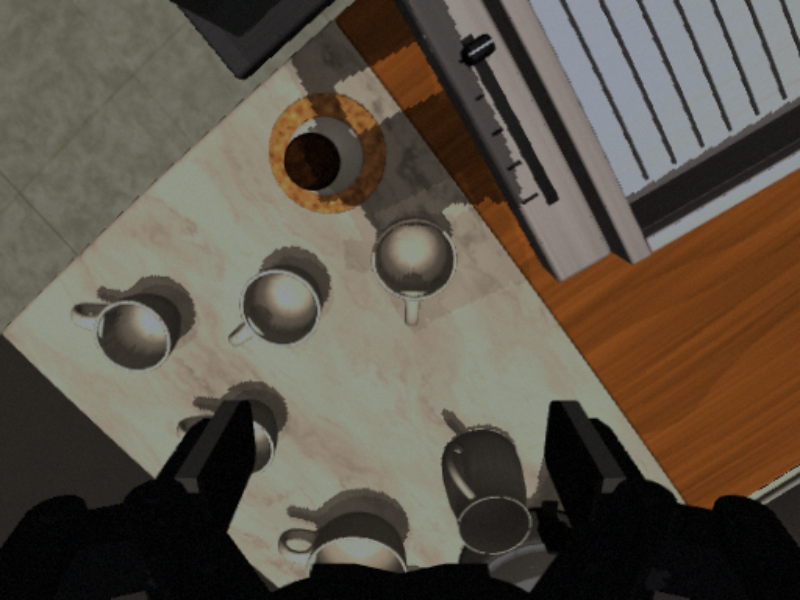

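The tamper stands on the mat (knob (312,160), mat (327,152)). Cup A's rim is at (414,260) with its handle at (411,322). Cup B is at (280,308) with its handle at (236,340), and cup D is at (134,334) with its handle at (80,311).

```bash
cat >> h.py <<'E'
def cup(c,b,h,z0=0.,zt=None):
    "bowl centre, handle tip pixels in 800x600 view -> centre, tool shift mm and turn deg for grip (tool y across cup x)"
    s,r=st(); B=plane(c,[np.array(b)/1.5625],z0+.052)[0]; H=plane(c,[np.array(h)/1.5625],z0+.040)[0]
    a=np.degrees(np.arctan2(*(H-B)[1::-1])); ty=np.degrees(np.arctan2(r[1,1],r[0,1]))
    w=(a+90-ty+90)%180-90
    print("bowl",np.round(B,4),"handle deg",round(a,1),"tool shift",np.round(1000*r.T@(B-s["eef_pos"]),1),"tool turn",round(-w,1))
E
python3 - <<'E'
from h import *
c=dict(np.load("c_w4.npz"))
cup(c,(414,260),(411,322)); cup(c,(280,308),(236,340)); cup(c,(134,334),(80,311))
print(plane(c,[[312/1.5625,160/1.5625]],.09),plane(c,[[327/1.5625,152/1.5625]],.006))
E
```

```text
t 10.1 tcp [ 0.5373 -0.0093  0.2763] R [[-0.787, 0.617, -0.0], [0.617, 0.787, -0.0], [-0.0, -0.0, -1.0]] F [-0.2  0.5  0. ] op 1.0 q6 -1.11
bowl [ 0.5518 -0.0068  0.052 ] handle deg -39.7 tool shift [ -9.9  10.9 224.3] tool turn 1.6
t 10.1 tcp [ 0.5373 -0.0093  0.2763] R [[-0.787, 0.617, -0.0], [0.617, 0.787, -0.0], [-0.0, -0.0, -1.0]] F [-0.2  0.5  0. ] op 1.0 q6 -1.11
bowl [ 0.5191 -0.1088  0.052 ] handle deg -90.2 tool shift [-47.2 -89.5 224.3] tool turn 52.1
t 10.1 tcp [ 0.5373 -0.0093  0.2763] R [[-0.787, 0.617, -0.0], [0.617, 0.787, -0.0], [-0.0, -0.0, -1.0]] F [-0.2  0.5  0. ] op 1.0 q6 -1.11
bowl [ 0.4641 -0.2144  0.052 ] handle deg -144.7 tool shift [ -69.1 -206.5  224.3] tool turn -73.5
[[ 0.45442538 -0.01239392  0.09      ]] [[ 0.45254065 -0.0134929   0.006     ]]
```

```bash
python3 -m crank '[[[-10,11,50],2,0],[[-10,11,100],2,0],[[-10,11,145],2,0],[[-10,11,185],2,0],[[-10,11,220],2,0],[[-10,11,245],2,0],[[-10,11,258],2,0],[[-10,11,258],2,0],[[-10,11,258],2,150],[[-10,11,258],2,200]]' 30;  python3 -m crank '[[[0,0,0],0,220],[[0,0,0],0,255],[[0,0,0],0,255],[[0,0,0],0,255],[[0,0,-10],0,255],[[0,0,-30],0,255],[[0,0,-60],0,255],[[0,0,-95],0,255],[[0,0,-130],0,255],[[0,0,-130],0,255]]' 30; python3 - <<'E'
from h import *
s,r=st(); c=read_camera("wrist"); np.savez("c_w5.npz",**c); cv2.imwrite("pics/w5.png",cv2.resize(c["frame"],(800,600)))
E
```

```text
time: 11.1
eef_pos: [0.5537, -0.0072, 0.0205]
tcp_rot: [0.342, 0.94, 0.0, 0.002]
contact_force: [-1.2, -1.7, 5.8]
opening: 0.71
finger_force: 31.4
time: 12.1
eef_pos: [0.5555, -0.0073, 0.155]
tcp_rot: [0.342, 0.94, 0.001, 0.006]
contact_force: [0.5, -0.2, -1.1]
opening: 0.708
finger_force: 32.9
t 12.1 tcp [ 0.5555 -0.0073  0.155 ] R [[-0.766, 0.643, 0.012], [0.643, 0.766, -0.002], [-0.01, 0.006, -1.0]] F [ 0.5 -0.2 -1.1] op 0.708 q6 -1.07
```

View pics/w5.png

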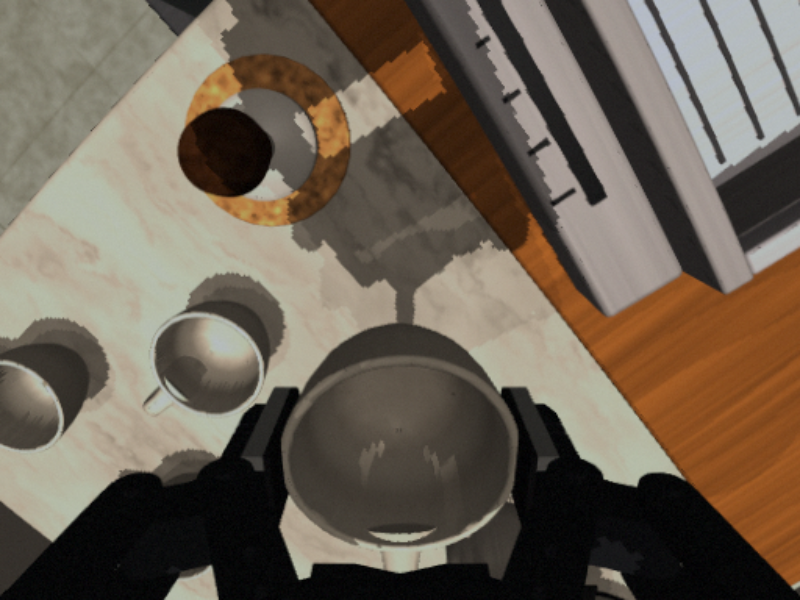

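Cup A is held level between the pads. The rim is at (400,455) px with the handle away from the camera.

```bash
python3 -m crank '[[[12,16,0],-3,255],[[32,43,0],-7,255],[[54,72,0],-11,255],[[76,102,0],-16,255],[[98,131,0],-20,255],[[120,161,0],-24,255],[[142,190,0],-28,255],[[162,217,0],-32,255],[[176,236,0],-34,255],[[182,244,0],-34,255]]';  python3 -m crank '[[[0,0,0],0,255],[[0,0,0],0,255]]' ; python3 - <<'E'
from h import *
s,r=st(); c=read_camera("wrist"); np.savez("c_w6.npz",**c); cv2.imwrite("pics/w6.png",cv2.resize(c["frame"],(800,600)))
go([.573,.2976,.0415])
E
```

```text
time: 13.15
eef_pos: [0.5681, 0.2988, 0.1461]
tcp_rot: [0.052, 0.999, -0.001, -0.002]
contact_force: [-0.2, -0.5, -1.4]
opening: 0.703
finger_force: 32.9
time: 13.35
eef_pos: [0.5691, 0.2961, 0.1473]
tcp_rot: [0.053, 0.999, -0.001, -0.001]
contact_force: [-0.6, -0.5, -0.9]
opening: 0.704
finger_force: 32.9
t 13.35 tcp [0.5691 0.2961 0.1473] R [[-0.994, 0.106, -0.002], [0.106, 0.994, -0.001], [0.002, -0.001, -1.0]] F [-0.6 -0.5 -0.9] op 0.704 q6 -1.14
t 13.4 tcp [0.5694 0.2958 0.1476] R [[-0.994, 0.107, -0.001], [0.107, 0.994, -0.001], [0.001, -0.001, -1.0]] F [-0.6 -0.2 -1. ] op 0.711 q6 -1.14
tool shift mm [ -3.6   2.3 106.1]
```

View pics/w6.png

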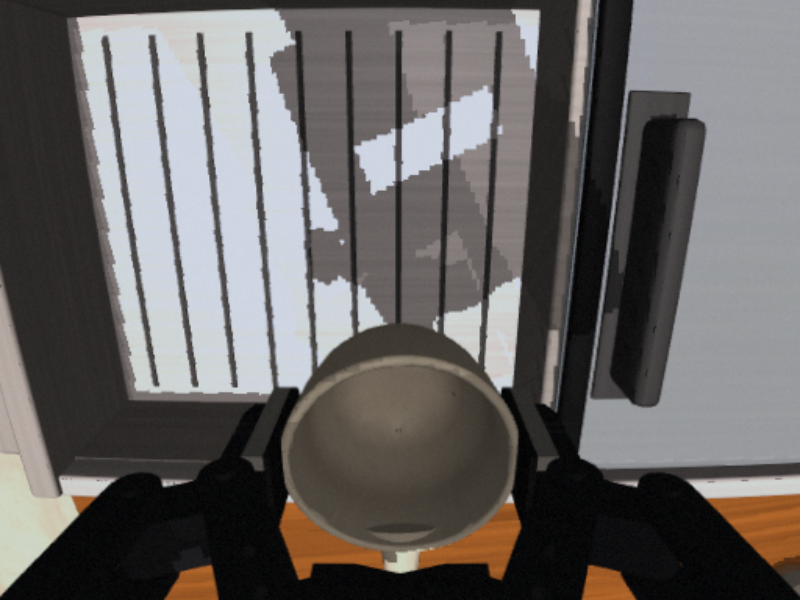

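The well floor's corners are at (72,15), (540,10), (133,402) and about (520,400). Checking the warmer origin from them.

```bash
python3 - <<'E'
from h import *
c=dict(np.load("c_w6.npz"))
q=plane(c,np.array([(72,15),(540,10),(133,402),(520,400)])/1.5625,.02); print(np.round(q,4), q.mean(0))
q=plane(c,np.array([(62,488),(795,478)])/1.5625,.094); print(np.round(q,4))
E
```

```text
[[0.4144 0.1526 0.02  ]
 [0.44   0.3772 0.02  ]
 [0.6245 0.1292 0.02  ]
 [0.6462 0.3599 0.02  ]] [0.53127628 0.25468354 0.02      ]
[[0.6295 0.128  0.094 ]
 [0.6619 0.4781 0.094 ]]
```

```bash
python3 -m crank '[[[-3,2,20],0,255],[[-3,2,45],0,255],[[-3,2,70],0,255],[[-3,2,88],0,255],[[-3,2,98],0,255],[[-3,2,103],0,255],[[-3,2,105],0,255],[[-3,2,105],0,255]]';  python3 -m crank '[[[0,0,1],0,255],[[0,0,1],0,60],[[0,0,1],0,30],[[0,0,1],0,20],[[0,0,1],0,20],[[0,0,-20],0,20],[[0,0,-50],0,20],[[0,0,-90],0,0],[[0,0,-130],0,0],[[0,0,-160],0,0]]'
```

```text
time: 14.2
eef_pos: [0.5735, 0.2989, 0.0442]
tcp_rot: [0.053, 0.999, 0.0, 0.001]
contact_force: [-0.3, 0.4, -0.9]
opening: 0.707
finger_force: 32.9
time: 15.2
eef_pos: [0.5736, 0.2991, 0.2067]
tcp_rot: [0.053, 0.999, 0.001, 0.002]
contact_force: [0.7, 0.6, -0.4]
opening: 1.004
finger_force: 0.0
```

```bash
python3 -m crank '[[[2,-25,-20],5,0],[[4,-70,-45],13,0],[[6,-115,-64],21,0],[[8,-160,-64],29,0],[[10,-205,-64],37,0],[[10,-250,-64],45,0],[[10,-295,-64],53,0],[[10,-340,-64],61,0],[[10,-385,-64],69,0],[[11,-411,-64],77,0]]' |head -2;  python3 -m crank '[[[0,0,0],7,0],[[0,0,0],7,0],[[0,0,0],7,0]]'|head -2;  python3 - <<'E'
from h import *
s,r=st(); c=read_camera("wrist"); np.savez("c_w7.npz",**c); cv2.imwrite("pics/w7.png",cv2.resize(c["frame"],(800,600)))
E
```

```text
time: 16.2
eef_pos: [0.518, -0.1116, 0.2676]
time: 16.5
eef_pos: [0.5186, -0.1086, 0.2674]
t 16.5 tcp [ 0.5186 -0.1086  0.2674] R [[-0.002, 1.0, 0.0], [1.0, 0.002, 0.0], [0.0, 0.0, -1.0]] F [-0.6 -0.4 -0.6] op 1.0 q6 -0.4
```

View pics/w7.png

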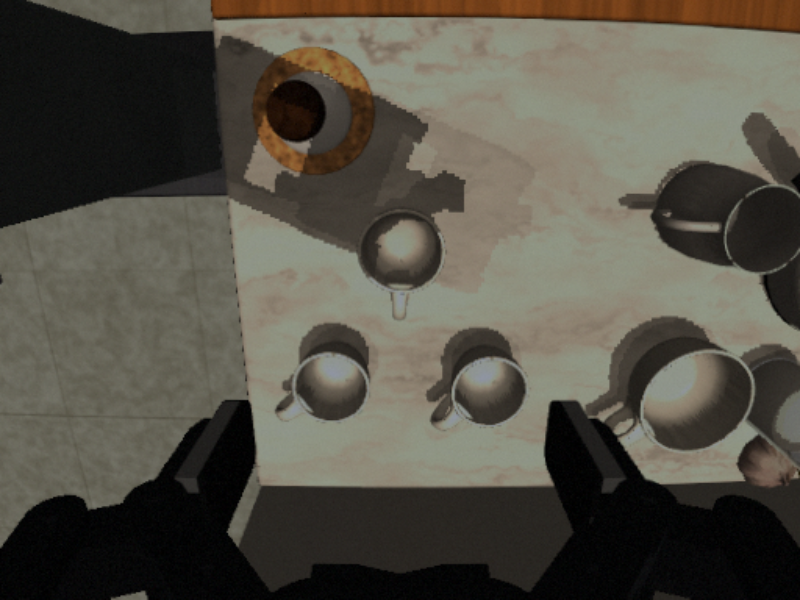

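Cup B's rim is at (401,251) with its handle at (400,316). Cup D is at (332,386) with its handle at (282,414), and cup C is at (489,391) with its handle at (438,424).

```bash
python3 - <<'E'
from h import *
c=dict(np.load("c_w7.npz"))
cup(c,(401,251),(400,316)); cup(c,(332,386),(284,412)); cup(c,(489,391),(440,422))
E
```

```text
t 16.55 tcp [ 0.5186 -0.1083  0.2674] R [[-0.002, 1.0, 0.0], [1.0, 0.002, 0.0], [0.0, 0.0, -1.0]] F [-0.4 -0.3  0.4] op 1.004 q6 -0.4
bowl [ 0.5194 -0.1097  0.052 ] handle deg -90.6 tool shift [ -1.4   0.8 215.4] tool turn 0.7
t 16.55 tcp [ 0.5186 -0.1083  0.2674] R [[-0.002, 1.0, 0.0], [1.0, 0.002, 0.0], [0.0, 0.0, -1.0]] F [-0.4 -0.3  0.4] op 1.004 q6 -0.4
bowl [ 0.4664 -0.2167  0.052 ] handle deg -144.0 tool shift [-108.2  -52.5  215.3] tool turn 54.1
t 16.55 tcp [ 0.5186 -0.1083  0.2674] R [[-0.002, 1.0, 0.0], [1.0, 0.002, 0.0], [0.0, 0.0, -1.0]] F [-0.4 -0.3  0.4] op 1.004 q6 -0.4
bowl [ 0.5882 -0.2208  0.052 ] handle deg -135.7 tool shift [-112.6   69.3  215.3] tool turn 45.8
```

```bash
python3 -m crank '[[[-1,1,50],0,0],[[-1,1,100],0,0],[[-1,1,145],0,0],[[-1,1,185],0,0],[[-1,1,215],0,0],[[-1,1,238],0,0],[[-1,1,248],0,0],[[-1,1,248],0,0],[[-1,1,248],0,150],[[-1,1,248],0,200]]' 30 | head -2;  python3 -m crank '[[[0,0,0],0,220],[[0,0,0],0,255],[[0,0,0],0,255],[[0,0,0],0,255],[[0,0,-10],0,255],[[0,0,-30],0,255],[[0,0,-60],0,255],[[0,0,-95],0,255],[[0,0,-130],0,255],[[0,0,-130],0,255]]' 30; python3 - <<'E'
from h import *
go([.5627,.2047,.15])
E
```

```text
time: 17.55
eef_pos: [0.5211, -0.1102, 0.0213]
time: 18.55
eef_pos: [0.523, -0.1111, 0.1559]
tcp_rot: [0.707, 0.707, 0.002, 0.006]
contact_force: [-1.0, -0.7, -0.5]
opening: 0.706
finger_force: 32.9
t 18.55 tcp [ 0.523  -0.1111  0.1559] R [[0.001, 1.0, 0.011], [1.0, -0.001, -0.005], [-0.005, 0.011, -1.0]] F [-1.  -0.7 -0.5] op 0.706 q6 -0.4
tool shift mm [315.9  39.5   4.8]
```

```bash
python3 -m crank '[[[15,2,0],-6,255],[[45,6,0],-14,255],[[80,10,0],-22,255],[[115,15,0],-30,255],[[150,20,0],-38,255],[[185,25,0],-46,255],[[220,30,0],-54,255],[[255,34,0],-62,255],[[290,38,0],-70,255],[[316,40,0],-78,255]]' |head -2;  python3 -m crank '[[[0,0,0],-6,255],[[0,0,0],-6,255],[[0,0,0],-6,255]]' |head -2; python3 - <<'E'
from h import *
s,r=st(); c=read_camera("wrist"); np.savez("c_w8.npz",**c); cv2.imwrite("pics/w8.png",cv2.resize(c["frame"],(800,600)))
go([.5627,.2047,.0425])
E
```

```text
time: 19.55
eef_pos: [0.559, 0.2081, 0.1483]
time: 19.85
eef_pos: [0.5592, 0.2059, 0.1485]
t 19.85 tcp [0.5592 0.2059 0.1485] R [[-0.994, 0.108, -0.002], [0.108, 0.994, -0.0], [0.001, -0.001, -1.0]] F [ 0.   0.8 -0.7] op 0.704 q6 -1.28
t 19.9 tcp [0.5594 0.2057 0.1487] R [[-0.994, 0.108, -0.001], [0.108, 0.994, -0.0], [0.001, -0.0, -1.0]] F [-0.3 -0.2 -0.3] op 0.704 q6 -1.28
tool shift mm [ -3.5  -0.5 106.2]
```

View pics/w8.png

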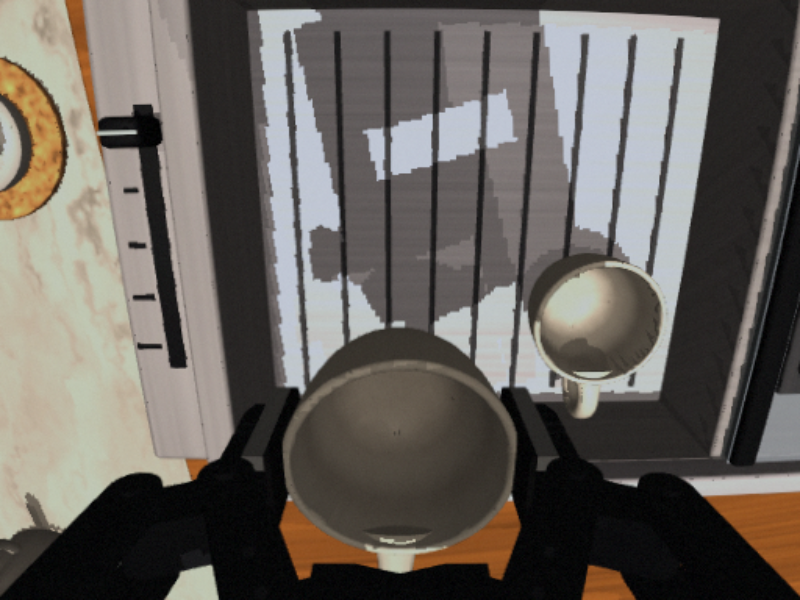

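Cup A stands upright in the well, rim at (600,318), with room beside it. Lowering B.

```bash
python3 -m crank '[[[-4,-4,20],0,255],[[-4,-4,45],0,255],[[-4,-4,70],0,255],[[-4,-4,88],0,255],[[-4,-4,98],0,255],[[-4,-4,104],0,255],[[-4,-4,107],0,255],[[-4,-4,107],0,255]]';  python3 -m crank '[[[0,0,1],0,255],[[0,0,1],0,60],[[0,0,1],0,35],[[0,0,1],0,25],[[0,0,1],0,25],[[0,0,-20],0,25],[[0,0,-50],0,25],[[0,0,-90],0,0],[[0,0,-130],0,0],[[0,0,-160],0,0]]';  python3 - <<'E'
from h import *
go([.4664,-.2167,.27])
E
```

```text
time: 20.7
eef_pos: [0.5639, 0.2017, 0.0428]
tcp_rot: [0.053, 0.999, 0.0, 0.0]
contact_force: [-0.0, 0.5, -1.0]
opening: 0.709
finger_force: 33.0
time: 21.7
eef_pos: [0.5641, 0.202, 0.2055]
tcp_rot: [0.053, 0.999, 0.0, 0.002]
contact_force: [0.7, 0.5, 0.3]
opening: 1.0
finger_force: 0.0
t 21.7 tcp [0.5641 0.202  0.2055] R [[-0.994, 0.105, 0.003], [0.105, 0.994, 0.001], [-0.003, 0.001, -1.0]] F [0.7 0.5 0.3] op 1.0 q6 -1.29
tool shift mm [  52.9 -426.6  -65.1]
```

```bash
python3 -m crank '[[[5,-30,-30],8,0],[[12,-75,-65],16,0],[[18,-120,-65],24,0],[[24,-165,-65],32,0],[[30,-210,-65],40,0],[[34,-255,-65],48,0],[[38,-300,-65],56,0],[[42,-345,-65],64,0],[[48,-390,-65],72,0],[[53,-427,-65],80,0]]' |head -2;  python3 -m crank '[[[0,0,0],8,0],[[0,0,0],16,0],[[0,0,0],24,0],[[0,0,0],32,0],[[0,0,0],40,0],[[0,0,0],48,0],[[0,0,0],56,0],[[0,0,0],58,0],[[0,0,0],58,0]]'|head -2;  python3 - <<'E'
from h import *
s,r=st(); c=read_camera("wrist"); np.savez("c_w9.npz",**c); cv2.imwrite("pics/w9.png",cv2.resize(c["frame"],(800,600)))
E
```

```text
time: 22.7
eef_pos: [0.4649, -0.2194, 0.2676]
time: 23.6
eef_pos: [0.4657, -0.2172, 0.2674]
t 23.6 tcp [ 0.4657 -0.2172  0.2674] R [[0.809, 0.587, 0.0], [0.587, -0.809, -0.0], [0.0, 0.0, -1.0]] F [-0.2  0.5  0.1] op 1.0 q6 0.31
```

View pics/w9.png

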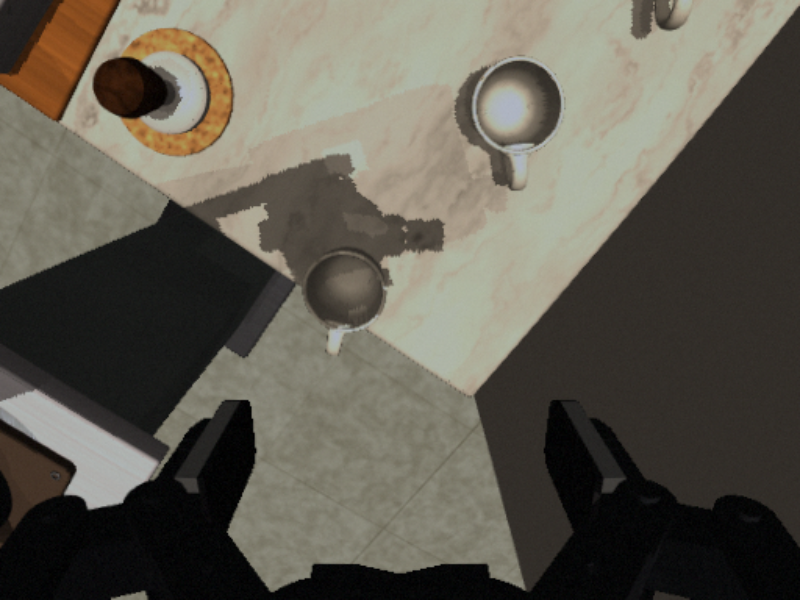

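Cup D was knocked aside: its rim is now at (344,290) and its handle at (333,350), near the front edge. Cup C is at (518,104) with its handle at (517,186).

```bash
python3 - <<'E'
from h import *
c=dict(np.load("c_w9.npz"))
cup(c,(344,290),(333,350)); cup(c,(518,104),(517,186))
E
```

```text
t 23.65 tcp [ 0.4657 -0.2172  0.2674] R [[0.809, 0.588, 0.0], [0.588, -0.809, -0.0], [0.0, 0.0, -1.0]] F [ 0.6  0.  -0.3] op 1.001 q6 0.31
bowl [ 0.4171 -0.2021  0.052 ] handle deg -156.5 tool shift [-30.4 -40.8 215.4] tool turn 12.5
t 23.65 tcp [ 0.4657 -0.2172  0.2674] R [[0.809, 0.588, 0.0], [0.588, -0.809, -0.0], [0.0, 0.0, -1.0]] F [ 0.6  0.  -0.3] op 1.001 q6 0.31
bowl [ 0.5895 -0.2223  0.052 ] handle deg -138.4 tool shift [ 97.2  76.8 215.4] tool turn -5.6
```

```bash
python3 -m crank '[[[-15,-20,20],6,0],[[-30,-41,60],12,0],[[-30,-41,105],12,0],[[-30,-41,150],12,0],[[-30,-41,190],12,0],[[-30,-41,220],12,0],[[-30,-41,238],12,0],[[-30,-41,248],12,0],[[-30,-41,248],12,0],[[-30,-41,248],12,150]]' 30 | head -4;  python3 -m crank '[[[0,0,0],0,200],[[0,0,0],0,255],[[0,0,0],0,255],[[0,0,0],0,255],[[0,0,-10],0,255],[[0,0,-30],0,255],[[0,0,-60],0,255],[[0,0,-95],0,255],[[0,0,-130],0,255],[[0,0,-130],0,255]]' 30; python3 - <<'E'
from h import *
c=read_camera("wrist"); np.savez("c_w10.npz",**c); cv2.imwrite("pics/w10.png",cv2.resize(c["frame"],(800,600)))
go([.4895,.3045,.15])
E
```

```text
time: 24.65
eef_pos: [0.4181, -0.2022, 0.0202]
tcp_rot: [0.978, 0.208, 0.001, 0.001]
contact_force: [-1.6, -0.3, -0.0]
time: 25.65
eef_pos: [0.4201, -0.2036, 0.1553]
tcp_rot: [0.978, 0.208, 0.004, 0.004]
contact_force: [1.3, 0.1, -0.9]
opening: 0.688
finger_force: 32.6
t 25.7 tcp [ 0.4187 -0.2026  0.1524] R [[0.914, 0.406, 0.005], [0.406, -0.914, -0.004], [0.003, 0.006, -1.0]] F [-0.   0.5 -2. ] op 0.687 q6 0.48
tool shift mm [ 270.6 -434.7    0.8]
```

View pics/w10.png

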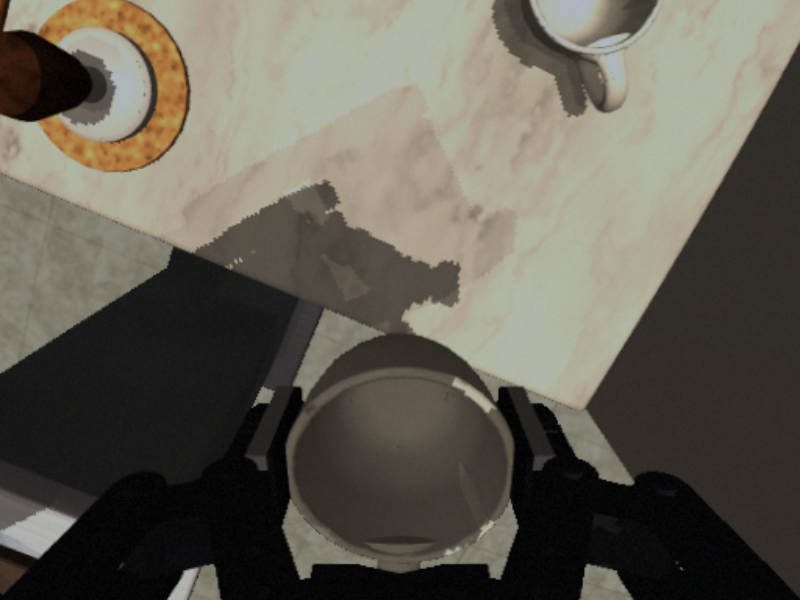

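Cup D is gripped, rim at (400,465) px, slightly off along the handle axis. I'll compensate when placing it.

```bash
python3 -m crank '[[[10,-15,-10],0,255],[[30,-45,-10],3,255],[[53,-80,-10],7,255],[[76,-115,-10],11,255],[[99,-150,-10],14,255],[[122,-185,-10],18,255],[[145,-220,-10],21,255],[[168,-255,-10],24,255],[[191,-290,-10],27,255],[[214,-325,-10],30,255]]'|head -2; python3 -m crank '[[[20,-30,0],0,255],[[41,-62,0],0,255],[[58,-87,0],0,255],[[58,-87,0],0,255],[[58,-87,0],0,255]]'|head -2; python3 - <<'E'
from h import *
go([.5042,.3037,.0425])
E
```

```text
time: 26.7
eef_pos: [0.4795, 0.1838, 0.1573]
time: 27.2
eef_pos: [0.5465, 0.2625, 0.157]
t 27.2 tcp [0.5465 0.2625 0.157 ] R [[0.995, -0.104, -0.004], [-0.104, -0.995, -0.002], [-0.004, 0.002, -1.0]] F [-0.9  0.1 -1.4] op 0.692 q6 1.96
tool shift mm [-45.8 -36.8 114.6]
```

```bash
python3 -m crank '[[[-20,-16,0],0,255],[[-46,-37,0],0,255],[[-46,-37,0],0,255],[[-46,-37,30],0,255],[[-46,-37,60],0,255],[[-46,-37,85],0,255],[[-46,-37,102],0,255],[[-46,-37,111],0,255],[[-46,-37,114],0,255],[[-46,-37,114],0,255]]';  python3 -m crank '[[[0,0,0],0,255],[[0,0,1],0,60],[[0,0,1],0,35],[[0,0,1],0,25],[[0,0,1],0,25],[[0,0,-20],0,25],[[0,0,-50],0,25],[[0,0,-90],0,0],[[0,0,-130],0,0],[[0,0,-160],0,0]]';  python3 - <<'E'
from h import *
go([.5895,-.2223,.27])
E
```

```text
time: 28.2
eef_pos: [0.5061, 0.3038, 0.0455]
tcp_rot: [0.999, -0.053, -0.0, 0.0]
contact_force: [0.7, -0.1, -1.0]
opening: 0.684
finger_force: 32.8
time: 29.2
eef_pos: [0.5067, 0.3046, 0.2085]
tcp_rot: [0.999, -0.053, 0.002, -0.001]
contact_force: [0.6, -0.2, -0.1]
opening: 1.0
finger_force: 0.0
t 29.2 tcp [0.5067 0.3046 0.2085] R [[0.994, -0.105, 0.003], [-0.105, -0.994, 0.001], [0.003, -0.002, -1.0]] F [ 0.6 -0.2 -0.1] op 1.0 q6 2.05
tool shift mm [138.  515.2 -61.9]
```

```bash
python3 -m crank '[[[5,20,-30],0,0],[[17,65,-62],-6,0],[[29,110,-62],-12,0],[[41,155,-62],-18,0],[[53,200,-62],-24,0],[[65,245,-62],-30,0],[[77,290,-62],-36,0],[[90,335,-62],-42,0],[[102,380,-62],-48,0],[[114,425,-62],-48,0]]' |head -2;  python3 - <<'E'
from h import *
go([.5895,-.2223,.27])
E
```

```text
time: 30.2
eef_pos: [0.5746, -0.1322, 0.2675]
t 30.2 tcp [ 0.5746 -0.1322  0.2675] R [[0.743, 0.67, 0.001], [0.67, -0.743, -0.0], [0.0, 0.0, -1.0]] F [-0.1 -0.1  0.1] op 0.999 q6 0.44
tool shift mm [-49.2  76.9  -2.4]
```

```bash
python3 -m crank '[[[-25,38,0],0,0],[[-49,77,0],0,0],[[-49,77,0],0,0],[[-49,77,0],0,0]]' |head -2;  python3 - <<'E'
from h import *
s,r=st(); c=read_camera("wrist"); np.savez("c_w11.npz",**c); P=cloud(c)
q=P[(P[...,2]>.030)&(P[...,2]<.065)&(np.hypot(P[...,0]-.59,P[...,1]+.222)<.1)]
print(len(q),np.percentile(q,[1,50,99],axis=0))
g=np.zeros((200,200),np.uint8); ij=((q[:,:2]-[.49,-.322])*1000).astype(int); g[ij[:,0],ij[:,1]]=1
g=cv2.morphologyEx(g,cv2.MORPH_CLOSE,np.ones((9,9))); cs,_=cv2.findContours(g,0,2); f=np.zeros_like(g); cv2.drawContours(f,cs,-1,1,-1)
d=cv2.distanceTransform(f,2,5); i,j=np.unravel_index(d.argmax(),d.shape); print("bowl",.49+i/1000,-.322+j/1000,"r",d.max())
k=np.argwhere(f); e=k[np.argmax(np.hypot(*(k-[i,j]).T))]-[i,j]; print("handle deg",np.degrees(np.arctan2(e[1],e[0])),np.hypot(*e))
go([.49+i/1000,-.322+j/1000,.02])
E
```

```text
time: 30.6
eef_pos: [0.5894, -0.2212, 0.2668]
t 30.6 tcp [ 0.5894 -0.2212  0.2668] R [[0.745, 0.667, -0.001], [0.667, -0.745, 0.001], [0.0, -0.001, -1.0]] F [-0.2  0.2  0.4] op 0.996 q6 0.32
1099 [[ 0.54896261 -0.25885104  0.0304531 ]
 [ 0.57397169 -0.23846772  0.04878618]
 [ 0.61859991 -0.19343538  0.05155398]]
bowl 0.588 -0.224 r 29.959694
handle deg -139.28915332881903 56.72741841473134
t 30.65 tcp [ 0.5895 -0.2201  0.267 ] R [[0.744, 0.668, -0.001], [0.668, -0.744, 0.001], [0.0, -0.001, -1.0]] F [ 0.3  1.1 -0.3] op 1.001 q6 0.32
tool shift mm [ -3.7   2.2 247. ]
```

```bash
python3 -m crank '[[[-3,2,50],0,0],[[-3,2,100],0,0],[[-3,2,145],0,0],[[-3,2,185],0,0],[[-3,2,215],0,0],[[-3,2,237],0,0],[[-3,2,247],0,0],[[-3,2,247],0,0],[[-3,2,247],0,150],[[-3,2,247],0,200]]' 30 | head -2;  python3 -m crank '[[[0,0,0],0,220],[[0,0,0],0,255],[[0,0,0],0,255],[[0,0,0],0,255],[[0,0,-10],0,255],[[0,0,-30],0,255],[[0,0,-60],0,255],[[0,0,-95],0,255],[[0,0,-135],0,255],[[0,0,-135],0,255]]' 30; python3 - <<'E'
from h import *
go([.4892,.2124,.16])
E
```

```text
time: 31.65
eef_pos: [0.5901, -0.2243, 0.0225]
time: 32.65
eef_pos: [0.5922, -0.2259, 0.1634]
tcp_rot: [0.934, 0.358, 0.004, 0.005]
contact_force: [-0.3, -0.6, 0.2]
opening: 0.691
finger_force: 32.6
t 32.65 tcp [ 0.5922 -0.2259  0.1634] R [[0.744, 0.668, 0.012], [0.669, -0.744, -0.007], [0.004, 0.013, -1.0]] F [-0.3 -0.6  0.2] op 0.691 q6 0.31
tool shift mm [ 216.4 -394.9   -0.8]
```

```bash
python3 -m crank '[[[12,-20,-8],3,255],[[34,-60,-8],8,255],[[57,-102,-8],14,255],[[81,-145,-8],20,255],[[105,-188,-8],26,255],[[130,-232,-8],32,255],[[154,-276,-8],38,255],[[178,-320,-8],44,255],[[200,-360,-8],48,255],[[218,-391,-8],48,255]]'|head -2; python3 -m crank '[[[0,0,0],0,255],[[0,0,0],0,255],[[0,0,0],0,255]]'|head -2; python3 - <<'E'
from h import *
go([.4932,.2105,.0425])
E
```

```text
time: 33.65
eef_pos: [0.4876, 0.2148, 0.1626]
time: 33.95
eef_pos: [0.4894, 0.2117, 0.1629]
t 33.95 tcp [0.4894 0.2117 0.1629] R [[0.994, -0.106, -0.001], [-0.106, -0.994, -0.001], [-0.001, 0.001, -1.0]] F [ 0.1 -0.1 -0.5] op 0.69 q6 1.9
tool shift mm [  4.    0.7 120.4]
```

```bash
python3 -m crank '[[[4,1,20],0,255],[[4,1,50],0,255],[[4,1,80],0,255],[[4,1,100],0,255],[[4,1,112],0,255],[[4,1,118],0,255],[[4,1,121],0,255],[[4,1,121],0,255]]';  python3 -m crank '[[[0,0,0],0,255],[[0,0,1],0,60],[[0,0,1],0,35],[[0,0,1],0,25],[[0,0,1],0,25],[[0,0,-20],0,25],[[0,0,-50],0,25],[[0,0,-90],0,0],[[0,0,-130],0,0],[[20,0,-170],0,0]]'; python3 -m crank '[[[40,0,-30],0,0],[[60,-20,-60],0,0],[[60,-20,-60],0,0],[[60,-20,-60],0,0]]' | head -2; python3 - <<'E'
from h import *
s,r=st(); c=read_camera("wrist"); np.savez("c_w12.npz",**c); cv2.imwrite("pics/w12.png",cv2.resize(c["frame"],(800,600)))
E
```

```text
time: 34.75
eef_pos: [0.4946, 0.211, 0.0434]
tcp_rot: [0.999, -0.053, 0.001, -0.0]
contact_force: [-0.1, 0.2, -0.5]
opening: 0.689
finger_force: 32.9
time: 35.75
eef_pos: [0.5115, 0.2094, 0.2135]
tcp_rot: [0.999, -0.052, -0.001, 0.0]
contact_force: [0.7, -0.7, -0.4]
opening: 1.0
finger_force: 0.0
time: 36.15
eef_pos: [0.5752, 0.2229, 0.2726]
t 36.15 tcp [0.5752 0.2229 0.2726] R [[0.994, -0.105, 0.001], [-0.105, -0.994, 0.0], [0.001, -0.0, -1.0]] F [-0.2 -0.3 -0.7] op 1.003 q6 1.88
```

View pics/w12.png

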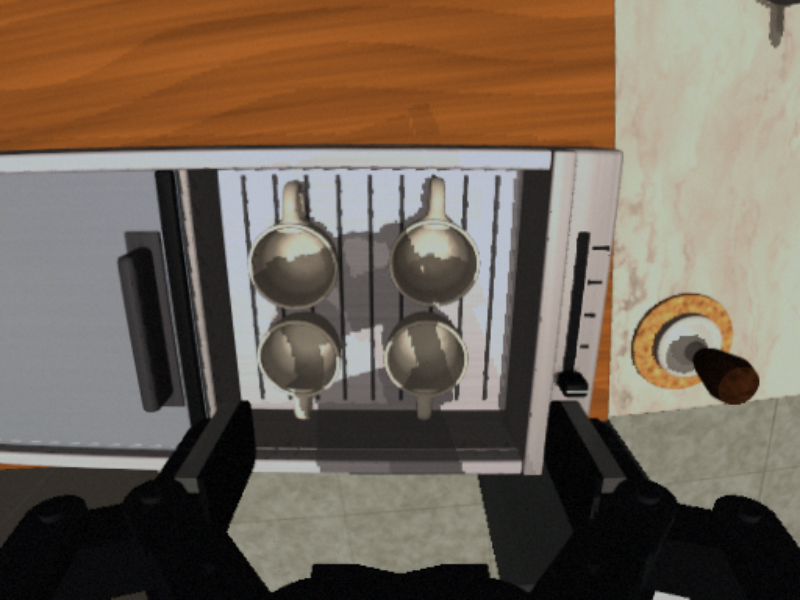

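All four cups stand upright in the well (rims at (293,264), (435,262), (299,357) and (426,357)). The tamper is on its mat at (685,345). Next, the hatch.

```bash
python3 -m crank '[[[-10,-45,0],0,255],[[-20,-90,0],0,255],[[-30,-135,0],0,255],[[-40,-180,0],0,255],[[-46,-216,0],0,255],[[-46,-216,45],0,255],[[-46,-216,90],0,255],[[-46,-216,135],0,255],[[-46,-216,165],0,255],[[-46,-216,180],0,255]]'|head -2; python3 -m crank '[[[0,0,0],0,255],[[0,0,0],0,255]]'; python3 - <<'E'
from h import *
go([.531-.067*.108,.2545-.067*.994,.092])
E
```

```text
time: 37.2
eef_pos: [0.5479, 0.4399, 0.0855]
time: 37.4
eef_pos: [0.5523, 0.4425, 0.0934]
tcp_rot: [0.999, -0.053, 0.0, -0.0]
contact_force: [0.2, -0.4, 1.0]
opening: 0.003
finger_force: 0.0
t 37.4 tcp [0.5523 0.4425 0.0934] R [[0.994, -0.105, 0.001], [-0.105, -0.994, 0.001], [0.001, -0.001, -1.0]] F [ 0.2 -0.4  1. ] op 0.003 q6 2.21
tool shift mm [ -1.6 256.2   1.2]
```

```bash
python3 -m crank '[[[0,8,0],0,255],[[0,16,0],0,255],[[0,24,0],0,255],[[0,34,0],0,255],[[0,46,0],0,255],[[0,59,0],0,255],[[0,72,0],0,255],[[0,85,0],0,255],[[0,98,0],0,255],[[0,111,0],0,255]]'; python3 -m crank '[[[0,13,0],0,255],[[0,26,0],0,255],[[0,39,0],0,255],[[0,52,0],0,255],[[0,65,0],0,255],[[0,78,0],0,255],[[0,90,0],0,255],[[0,100,0],0,255],[[0,108,0],0,255],[[0,115,0],0,255]]'; python3 -m crank '[[[0,4,0],0,255],[[0,8,0],0,255],[[0,12,0],0,255],[[0,16,0],0,255],[[0,20,0],0,255],[[0,22,0],0,255]]'; python3 - <<'E'
from h import *
go([.531-.067*.108,.2545-.067*.994,.092])
E
```

```text
time: 38.4
eef_pos: [0.5403, 0.3308, 0.0924]
tcp_rot: [0.999, -0.053, 0.0, -0.0]
contact_force: [1.0, 2.4, 2.5]
opening: -0.001
finger_force: 1.4
time: 39.4
eef_pos: [0.5278, 0.2168, 0.092]
tcp_rot: [0.999, -0.053, -0.0, 0.0]
contact_force: [-0.2, 2.8, 0.9]
opening: 0.002
finger_force: 1.2
time: 40.0
eef_pos: [0.5255, 0.1953, 0.092]
tcp_rot: [0.999, -0.053, -0.0, 0.0]
contact_force: [-0.3, 1.9, 0.0]
opening: -0.001
finger_force: 1.1
t 40.0 tcp [0.5255 0.1953 0.092 ] R [[0.994, -0.105, -0.001], [-0.105, -0.994, -0.0], [-0.001, 0.0, -1.0]] F [-0.3  1.9  0. ] op -0.001 q6 1.85
tool shift mm [-1.   7.6  0. ]
```

Push on until a stop force is felt.

```bash
python3 -m crank '[[[0,2,0],0,255],[[0,4,0],0,255],[[0,6,0],0,255],[[0,8,0],0,255],[[0,8,0],0,255]]'|sed -n 2,4p; python3 -m crank '[[[0,2,0],0,255],[[0,3,0],0,255],[[0,3,0],0,255]]'|sed -n 2,4p; python3 -m crank '[[[0,2,0],0,255],[[0,3,0],0,255],[[0,3,0],0,255]]'|sed -n 2,4p
```

```text
eef_pos: [0.525, 0.1873, 0.0922]
tcp_rot: [0.999, -0.053, -0.0, 0.0]
contact_force: [-0.9, 1.2, -0.4]
eef_pos: [0.5248, 0.1845, 0.0923]
tcp_rot: [0.999, -0.053, 0.0, 0.0]
contact_force: [-0.6, 1.2, -0.5]
eef_pos: [0.5246, 0.1828, 0.0923]
tcp_rot: [0.999, -0.053, 0.0, -0.001]
contact_force: [1.3, 6.0, -2.0]
```

```bash
python3 -m crank '[[[0,2,0],0,255],[[0,2,0],0,255],[[0,2,0],0,255]]'|sed -n 2,4p; python3 -m crank '[[[0,1,0],0,255],[[0,1,0],0,255],[[0,1,0],0,255]]'|sed -n 2,4p
```

```text
eef_pos: [0.5246, 0.1827, 0.0924]
tcp_rot: [0.999, -0.054, 0.001, -0.003]
contact_force: [1.7, 12.2, -3.8]
eef_pos: [0.5246, 0.1827, 0.0924]
tcp_rot: [0.999, -0.054, 0.001, -0.004]
contact_force: [1.8, 15.6, -3.6]
```

The hatch is against its stop (force rising, no motion). I'll back off and locate the slider and the middle mark from the stored views.

```bash
python3 -m crank '[[[0,-10,0],0,255],[[0,-20,0],0,255],[[0,-20,-45],0,255],[[0,-20,-90],-8,255],[[0,-20,-130],-16,255],[[0,-20,-158],-24,255],[[0,-20,-158],-32,255],[[0,-20,-158],-40,255],[[0,-20,-158],-48,255],[[0,-20,-158],-56,200]]'|head -2; python3 -m crank '[[[0,0,0],-8,150],[[0,0,0],-16,150],[[0,0,0],-24,150],[[0,0,0],-32,150],[[0,0,0],-34,150],[[0,0,0],-34,150]]'|head -2;  python3 - <<'E'
from h import *
s=1/1.5625; O=np.array([.531,.2545]); X=np.array([.994,-.1085]); Y=np.array([.1085,.994])
def w(p): d=p[:2]-O; return np.round([d@X,d@Y],4)
for n,sl,mk in (("c_w1",(180,178),(182,246)),("c_w8",(118,132),(138,245)),("c_w12",(572,383),(589,315))):
    c=dict(np.load(n+".npz")); print(n,"slider",w(plane(c,[np.array(sl)*s],.088)[0]),"mark",w(plane(c,[np.array(mk)*s],.064)[0]))
go([.4818,.1118,.2])
c=read_camera("wrist"); np.savez("c_w13.npz",**c); cv2.imwrite("pics/w13.png",cv2.resize(c["frame"],(800,600)))
E
```

```text
time: 42.7
eef_pos: [0.5265, 0.1983, 0.2507]
time: 43.3
eef_pos: [0.5265, 0.1984, 0.2506]
c_w1 slider [-0.0499 -0.1483] mark [ 1.000e-04 -1.633e-01]
c_w8 slider [-0.049  -0.1523] mark [ 0.0006 -0.1633]
c_w12 slider [-0.0425 -0.1491] mark [ 0.0002 -0.1644]
t 43.3 tcp [0.5265 0.1984 0.2506] R [[0.106, 0.994, 0.001], [0.994, -0.106, -0.001], [-0.001, 0.001, -1.0]] F [-0.1 -0.5 -0.2] op 0.413 q6 0.29
tool shift mm [-90.8 -35.3  50.6]
```

```bash
python3 -m crank '[[[-30,-15,0],0,150],[[-65,-32,0],0,150],[[-97,-48,0],0,150],[[-97,-48,35],0,150],[[-97,-48,75],0,150],[[-97,-48,110],0,150],[[-97,-48,135],0,150],[[-97,-48,150],0,150],[[-97,-48,150],0,150]]' 25;  python3 - <<'E'
from h import *
go([.4687,.1074,.074])
E
```

```text
time: 44.25
eef_pos: [0.4663, 0.1071, 0.0978]
tcp_rot: [0.744, 0.669, -0.002, -0.002]
contact_force: [-0.0, 0.7, 0.4]
opening: 0.409
finger_force: 0.0
t 44.25 tcp [0.4663 0.1071 0.0978] R [[0.106, 0.994, -0.006], [0.994, -0.106, -0.001], [-0.001, -0.006, -1.0]] F [-0.   0.7  0.4] op 0.409 q6 0.12
tool shift mm [ 0.6  2.5 23.8]
```

```bash
python3 -m crank '[[[0,2,8],0,150],[[0,2,16],0,150],[[0,2,22],0,150],[[0,2,22],0,150],[[0,2,22],0,200],[[0,2,22],0,255],[[0,2,22],0,255],[[0,2,22],0,255],[[0,2,22],0,255]]' 25;  python3 - <<'E'
from h import *
s,r=st(); O=np.array([.531,.2545]); X=np.array([.994,-.1085]); Y=np.array([.1085,.994]); d=s["eef_pos"][:2]-O
print("warmer",d@X,d@Y); t=O+Y*(d@Y); go([*t,s["eef_pos"][2]])
E
```

```text
time: 45.15
eef_pos: [0.4705, 0.1071, 0.0787]
tcp_rot: [0.743, 0.669, 0.0, 0.0]
contact_force: [-0.9, -0.7, 2.7]
opening: 0.126
finger_force: 27.9
t 45.15 tcp [0.4705 0.1071 0.0787] R [[0.105, 0.994, 0.001], [0.994, -0.105, -0.0], [0.0, 0.001, -1.0]] F [-0.9 -0.7  2.7] op 0.126 q6 0.12
warmer -0.044163074365350094 -0.15310804750149282
t 45.15 tcp [0.4705 0.1071 0.0787] R [[0.105, 0.994, 0.001], [0.994, -0.105, -0.0], [0.0, 0.001, -1.0]] F [-0.9 -0.7  2.7] op 0.126 q6 0.12
tool shift mm [-0.1 44.2  0. ]
```

```bash
python3 -m crank '[[[0,5,0],0,255],[[0,12,0],0,255],[[0,19,0],0,255],[[0,26,0],0,255],[[0,33,0],0,255],[[0,39,0],0,255],[[0,43,0],0,255],[[0,44,0],0,255],[[0,44,0],0,255],[[0,44,0],0,255]]';  python3 - <<'E'
from h import *
s,r=st(); O=np.array([.531,.2545]); X=np.array([.994,-.1085]); d=s["eef_pos"][:2]-O; print("warmer x",d@X)
E
python3 -m crank '[[[0,0,0],0,200],[[0,0,0],0,150],[[0,0,0],0,150],[[0,0,-20],0,150],[[0,0,-60],0,150],[[0,0,-105],0,150],[[30,0,-150],0,150],[[60,0,-170],0,150],[[80,0,-170],0,150],[[80,0,-170],0,150]]' |head -2
python3 - <<'E'
from h import *
s,r=st(); c=read_camera("wrist"); np.savez("c_w14.npz",**c); cv2.imwrite("pics/w14.png",cv2.resize(c["frame"],(800,600)))
E
```

```text
time: 46.15
eef_pos: [0.5151, 0.1022, 0.0787]
tcp_rot: [0.743, 0.669, 0.001, 0.001]
contact_force: [1.4, -1.5, 3.5]
opening: 0.134
finger_force: 28.0
t 46.15 tcp [0.5151 0.1022 0.0787] R [[0.105, 0.994, 0.002], [0.994, -0.105, -0.0], [-0.0, 0.002, -1.0]] F [ 1.4 -1.5  3.5] op 0.134 q6 0.11
warmer x 0.0007275696402454867
time: 47.15
eef_pos: [0.5225, 0.184, 0.2491]
t 47.15 tcp [0.5225 0.184  0.2491] R [[0.102, 0.995, 0.002], [0.995, -0.102, 0.001], [0.001, 0.001, -1.0]] F [-0.  -2.  -0.7] op 0.41 q6 0.26
```

View pics/w14.png

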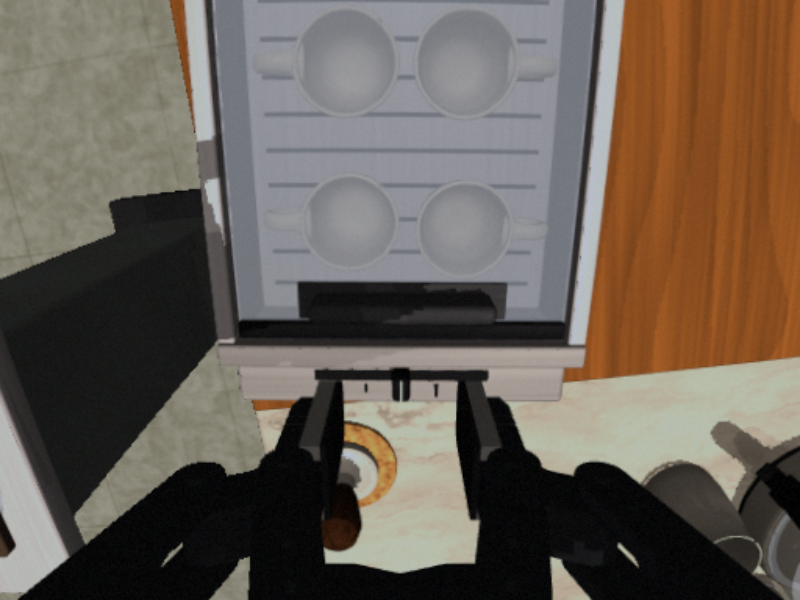

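The slider is at (401,383), midway between the marks at 366 and 436. The hatch is shut against the frame, all the cups are under the glass and upright, and the tamper is on its mat.

```bash
python3 -m crank '[[[0,0,0],0,150],[[0,0,0],0,150],[[0,0,0],0,150],[[0,0,0],0,150]]'|head -1; python3 -c "
from plant import ctrl; print(ctrl.sign_off())"
```

```text
time: 47.6
the job is handed in; nothing more can be done
None
```

I handed the job in at 47.6 s: the tamper is on its mat, all four cups stand upright in the well, the hatch is shut, and the heat slider is on the middle mark; the judge returned no verdict.

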